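# Fit the filter stage and set the fume extractor's damper

### The arm

A 6-joint arm with a two-finger parallel gripper is mounted at the origin on the work surface. World frame = base frame: x ahead of the robot, y to its left, z up, the work surface at z = 0. Lengths are in mm, angles in rad, forces in N, time in s.
With the tool pointing down it reaches from about 325 to 850 mm from the base axis. Payload 4.4 kg.
Tool frame: the origin (TCP) lies at the very end of the fingers, on their centre line; the grasp point (between the pads) lies 19 mm behind it; z points along the fingers, y is the line along which they close (so a half turn about z gives the same grasp; the last joint's range is limited). The gripper opens to 94 mm and grips with 3 to 60 N. Pads are 16 mm wide; open, the fingers measure 119 mm over their backs; the gripper's body (75 mm by 177 mm) begins 78 mm behind the grasp point.
Start: joints at [1.085, 0.207, 1.542, -0, 1.393, -0.15], TCP at [188.943, 543.072, 205.447] pointing down, gripper open.
Joint ranges: [-2.73, 2.73], [-0.86, 2.22], [0.23, 2.46], [-1.11, 4.25], [0.08, 2.63], [-2.82, 2.82]. Speed limits (rad/s): [2.79, 2.79, 3.14, 3.14, 3.14, 3.14].

### API

Orientations are given as a 3x3 rotation matrix whose columns are the frame's x, y, z axes.
In Python, from plant import bot, cams gives the robot as it stands. The module is installed in compiled form; this text tells all that it offers.
- The arm moves only by the tool arm_command, never from a script. Its argument "series" is a list of rows, each an object with "travel": the shift along the tool's x, y, z in m, a list of three; "turn": the turn, a rotation vector about the tool's x, y, z in degrees, a list of three; "grip": the closure, from 0 (fully open) to 1 (shut). A call has 1 to 20 rows; each row shifts and turns the commanded pose from where the row before left it, along the tool's axes as they then stand; what a row does not reach is not made up. A row lasts 1/10 s, in which the tool goes at most 50 mm and 8.59 degrees, less where a joint would pass 70% of its speed; a pose out of reach is approached as far as the arm can. A call is refused whole if a number of a shift passes 0.05 or a number of a turn 8.59, either way. A call with a gripper value outside its range is refused whole. The fingers move at their own pace and stop on an object; "newtons" is the grip in N (left out, the last holds). Time passes only in rows, so rows that do not move let the fingers close. It gives the time, the measured TCP pose, the force, the opening and the grip force at its end, in the units of the state.
- bot.state(): the state, without advancing time (a new reading comes with each control period).
- cams.snapshot(name): name is "side" or "top" or "wrist"; returns a dict with "frame" (400x640x3 uint8, red, green, blue), "mtx" (3x3 intrinsics, pixels), "R" (3x3) and "t" (3): a world point X has camera coordinates R X + t. Camera axes: x right, y down, z forward; pixel columns grow to the right and rows downward; lengths in mm; the calibration is good to about 2 mm. A picture is of the moment at which its call begins. There is no depth.
- bot.hand_in(): hands the job in; it is judged then, once.
Trained networks look in a picture, given as the dict that the camera call returned (one of the last four; its "shot" number tells which), for a name from the list of things; names that differ only in an ending like _2 or _b are one class to them, and where a whole thing is asked for, a point or a joint stands for the part that bears it (a point fixed in the world has none). Each returns a list of dicts, best first, with "conf" (0 to 1); they miss things now and then, are a little off and sometimes report something else, mostly with a low value. They report only what shows in the picture. A call takes as long as a camera call. They do not tell look-alikes from the thing itself.
- cams.recognise(picture, thing): "pixel" ([column, row] in pixels, amid what is visible of it).
- cams.mark_of(picture, thing): "pixel" ([column, row] in pixels: a listed point, or the origin of a listed thing).
The state is a dict: "clock": time; "joint_pos": joint angles; "qd": joint speeds; "joint_efforts": joint torques, N m; "eef_pos": TCP position; "tool_rot": TCP orientation; "force": force on the tool from outside, world axes, zero at the start; "moment": the same for the moment, N m; "grip_width": opening from 0.0 (shut) to 1.0 (fully open); "gripper_force": force on a finger pad.
Only numpy, scipy, OpenCV 4.12 (cv2) and the standard library are available. Lean on these libraries where they do the work, as an engineer would, in place of code of your own. Each camera call takes 0.05 s, during which the arm holds its last target. There are 200 camera calls.

### The job

Get the fume extractor ready for soldering: first put the white and green filter stage down on the round seat on its deck and twist it clockwise (seen from above) about a quarter turn until it stops, locked with its bar in line with the white deck marks. Then swing the red-knobbed damper lever on the sloping panel so that it lies along the yellow marker stripe, and let go of it. Don't disturb the bottle, the spool, the screwdriver or the parts tray.

Things in the scene. Friction and masses are not known exactly. Their poses are not given: they have to be found in the camera images.
- extractor: Grey bench fume extractor, fixed, 180 (x) x 370 (y) mm. Origin: centre of its underside, on a 3 mm thick blue mat. Its x points away from the robot (but for its yaw), y left, z up. Left half (y 0 to 190): filter deck, flat top 80 mm above the origin. Right half (y -180 to 0): black panel with the lever, face 45 mm up at its front edge (x -90), sloping 30 degrees up to 149 mm at its back.
- light_bar (a point): Centre of the fixed aluminium light bar over the panel, 16 mm thick, 160 mm long along the extractor's y, on an L-shaped post at the panel's back right corner. A hand coming straight down on the lever's knob hits it; a tool square to the panel (tilted 30 degrees, fingers pointing down and away from the robot; 20 to 50 will do) passes in front of it. Axes as the extractor's.
- seat: Bayonet seat: aluminium spigot on the deck, 46 mm in diameter, 32 high, tapered top, at (0, 115, 80) mm on the extractor. Origin: centre of its foot, on the deck; axes as the extractor's. Two pins stick out along +x and -x to radius 31, 12 wide, 12.5 to 20.5 mm above the deck, each with a stop rib below on its clockwise side. White marks on the deck lie in line with the pins.
- filter_stage: Loose filter stage, 0.18 to 0.35 kg: white drum, 84 mm in diameter, 62 high, green band; green bar handle on top, 66 long (along its x), 14 wide, 61 to 95 mm above the underside. Origin: centre of the underside, z up. Underside open, 70 mm inner diameter, 36 deep, with two inner tabs in line with the bar (along +x and -x), 20 wide, 2 to 10 mm up, reaching in to radius 27.
- filter_bar (a point): Point on the drum's axis in the bar handle, 86 mm above the underside; axes as filter_stage. The stage goes fully down on the seat with its bar 40 to 115 degrees (75 is best) anticlockwise, from above, of the seat's x; it then turns clockwise freely until ribs stop it at 0 to 3 degrees past the seat's x: locked, tabs under the pins. A half turn makes no difference. Side clearance 3 to 4 mm.
- lever (a joint): Angle of the damper lever about its pivot, rad: 0 points straight up the slope, positive swings to the left (+y; anticlockwise looking down on the panel), range -0.8 to 0.8. It starts on the right (negative) and stays where it is left; friction, about 2 N at the knob.
- lever_knob (a point): Point in the lever's red knob, a cylinder 20 mm in diameter standing square to the panel from 16 to 60 mm off its face; this point lies on its axis, 43 mm off the face, 75 mm from the pivot axis. Turns with the lever: x points from the pivot out along the lever, z is the panel's outward normal (the hinge axis), leaning 30 degrees from vertical towards the extractor's -x (the robot).
- mark (a joint): Angle of the yellow set-point marker stripe, same zero and sense as lever, so the lever must come to this value. It cannot be touched or moved.
- mark_tip (a point): Point near the outer end of the yellow marker, a flat yellow stripe 7 mm wide on the panel's face that runs straight out from the lever's pivot, 22 to 118 mm from it (this point at 106 mm), under the lever's sweep; its x points from the pivot out along the stripe. The lever must lie over the stripe.
- flux_bottle: Small amber bottle with black cap, 30 mm in diameter, 65 mm high, loose; origin under its centre. Leave alone.
- solder_spool: Orange spool, 52 mm in diameter, 42 mm high, loose; origin under its centre. Leave alone.
- screwdriver: Screwdriver lying on the mat right of the extractor, loose; leave alone.
- parts_tray: Black two-compartment tray, 100 x 70 x 30 mm, loose, beyond the filter stage; origin under its centre. Leave alone.
Not all that is in view belongs to the job. Of the things that look like the filter_stage, the smallest one is meant.

How it is judged (in metres and radians):
On the way, in this order (a step that is already met when the one before it is completed fails the run):
1. the filter stage is fully down on the seat and turned to the locked position (z of filter_stage in the frame of seat below 0.005 m and horizontal distance between filter_stage and seat below 0.007 m and angle between the x axis of filter_stage and the x axis of seat, either way round below 0.25 rad), for 0.2 s.
2. then the lever lies along the yellow marker stripe (angle between the x axis of lever_knob and the x axis of mark_tip, either way round below 0.08 rad), for 0.2 s.
At the end, for the whole second after the job is handed in: The filter stage sits on the seat, underside within 4 mm of the deck, centred within 7 mm, upright within 3.4 degrees, its bar within 0.25 rad (14 degrees) of the seat's x axis (locked), at rest; the lever is within 0.08 rad (4.6 degrees) of the yellow marker stripe (z of filter_stage in the frame of seat below 0.004 m and horizontal distance between filter_stage and seat below 0.007 m and angle between the x axis of filter_stage and the x axis of seat, either way round below 0.25 rad and angle between filter_stage's own z axis and vertical below 0.06 rad and linear speed of filter_stage below 0.01 m/s and angle between the x axis of lever_knob and the x axis of mark_tip, either way round below 0.08 rad); the robot touches nothing.
It fails at once if a bystander (bottle, spool, screwdriver, tray) is pushed more than 30 mm from its place (distance of any of flux_bottle, solder_spool, screwdriver, parts_tray from where it was at the start of the episode above 0.03 m).
It fails at once if the bottle or the spool is knocked over (angle between any of flux_bottle, solder_spool's own z axis and vertical above 0.5 rad).
It also fails if it takes over 51 s, if anything falls off the work surface, if the arm or the gripper's body presses on something with over 40 N, if the wrist force passes 120 N, or if a joint passes its speed limit or range.

## Working session

There is one attempt and no reset: what is moved stays moved. The work goes in short steps, Python scripts to look and compute and a tool call to move; the robot and the scene stay as the last step left them, time stands still between calls to the robot, and variables do not carry over. Pictures are saved under pics/ and viewed, at most 10 in all, crops included, and the job is handed in when it is done.

Besides the shell and the picture viewer there is one more tool, called after ">>>" in YAML: its name, and indented under it one key for each argument. arm_command: Moves the arm, as the interface text tells. Its arguments: {"type":"object","properties":{"series":{"type":"array"},"newtons":{"type":"number"}},"required":["series"]}

```bash
mkdir -p pics && cat > h.py <<'E'
import numpy as np, cv2
from plant import bot, cams
def snap(n,save=None):
    p=cams.snapshot(n)
    if save: cv2.imwrite('pics/'+save,cv2.cvtColor(p['frame'],cv2.COLOR_RGB2BGR))
    return p
def proj(p,X):
    c=np.array(p['R'])@np.array(X,float)+np.array(p['t']); u=np.array(p['mtx'])@c; return u[:2]/u[2]
def ray(p,px):
    R=np.array(p['R']); o=-R.T@np.array(p['t']); d=R.T@np.linalg.inv(np.array(p['mtx']))@np.array([*px,1.]); return o,d/np.linalg.norm(d)
def onz(p,px,z):
    o,d=ray(p,px); return o+d*(z-o[2])/d[2]
def tri(*pp):
    A=np.zeros((3,3));b=np.zeros(3);L=[]
    for p,px in pp:
        o,d=ray(p,px);M=np.eye(3)-np.outer(d,d);A+=M;b+=M@o;L.append((o,d))
    X=np.linalg.solve(A,b)
    return X,[float(np.linalg.norm((np.eye(3)-np.outer(d,d))@(X-o))) for o,d in L]
E
python3 - <<'E'
from h import *
np.set_printoptions(precision=1,suppress=True)
P={n:snap(n,n+'0.png') for n in('side','top')}
for n,p in P.items():
    print(n,-np.array(p['R']).T@np.array(p['t']))
    for t in 'extractor seat filter_stage filter_bar lever_knob mark_tip light_bar flux_bottle solder_spool screwdriver parts_tray'.split():
        print(n,t,[(np.round(r['pixel'],1).tolist(),round(r['conf'],2)) for r in cams.mark_of(p,t)][:4])
print(bot.state())
E
```

```text
side [ -38.1 -635.4  672.1]
side extractor [([352.5, 247.2], 0.78)]
side seat [([328.0, 206.0], 0.81)]
side filter_stage [([203.2, 210.5], 0.9), ([234.5, 234.3], 0.79), ([254.7, 203.8], 0.74)]
side filter_bar [([253.0, 179.5], 0.97), ([198.0, 175.4], 0.62), ([227.5, 198.3], 0.58)]
side lever_knob [([384.0, 225.7], 0.62), ([251.3, 177.3], 0.27)]
side mark_tip [([375.8, 216.7], 0.64)]
side light_bar [([392.6, 180.0], 0.89)]
side flux_bottle [([391.7, 180.4], 0.64), ([377.2, 216.7], 0.33)]
side solder_spool [([315.5, 293.6], 0.76)]
side screwdriver [([440.1, 345.1], 0.65), ([253.9, 204.7], 0.18)]
side parts_tray [([292.3, 180.1], 0.8)]
top [ 250.2  -34.4 1552.2]
top extractor [([336.3, 196.4], 0.57)]
top seat [([303.7, 187.5], 0.58)]
top filter_stage [([231.8, 214.7], 0.92), ([202.4, 257.1], 0.74), ([254.7, 255.5], 0.66)]
top filter_bar [([226.0, 210.6], 0.93), ([252.7, 255.9], 0.7), ([192.2, 254.9], 0.61)]
top lever_knob [([377.9, 192.2], 0.48)]
top mark_tip [([358.4, 177.1], 0.37)]
top light_bar [([374.9, 174.4], 0.76)]
top flux_bottle [([307.3, 250.2], 0.42)]
top solder_spool [([355.4, 246.6], 0.73)]
top screwdriver [([441.5, 224.1], 0.49)]
top parts_tray [([214.4, 161.8], 0.68), ([358.2, 249.5], 0.4)]
{'clock': 1.2, 'joint_pos': array([ 1.1,  0.2,  1.5, -0. ,  1.4, -0.2]), 'qd': array([-0.,  0.,  0.,  0.,  0.,  0.]), 'joint_efforts': array([ -0. , -37.1, -28.2,   0.1,   0. ,  -0. ]), 'eef_pos': array([188.9, 543.1, 205.5]), 'tool_rot': array([[-0.9,  0.3,  0. ],
       [ 0.3,  0.9,  0. ],
       [-0. ,  0. , -1. ]]), 'force': array([ 0.7,  0.1, -0. ]), 'moment': array([0., 0., 0.]), 'gripper_force': 0.0, 'grip_width': 1.0017848003714276}
```

View pictures.

```bash
python3 - <<'E'
import cv2
a=cv2.imread('pics/side0.png');b=cv2.imread('pics/top0.png')
cv2.imwrite('pics/a.png',cv2.resize(a[140:380,160:480],None,fx=2.5,fy=2.5,interpolation=cv2.INTER_CUBIC))
cv2.imwrite('pics/b.png',cv2.resize(b[120:330,160:480],None,fx=2.5,fy=2.5,interpolation=cv2.INTER_CUBIC))
E
```

```text
(no output)
```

View pics/a.png

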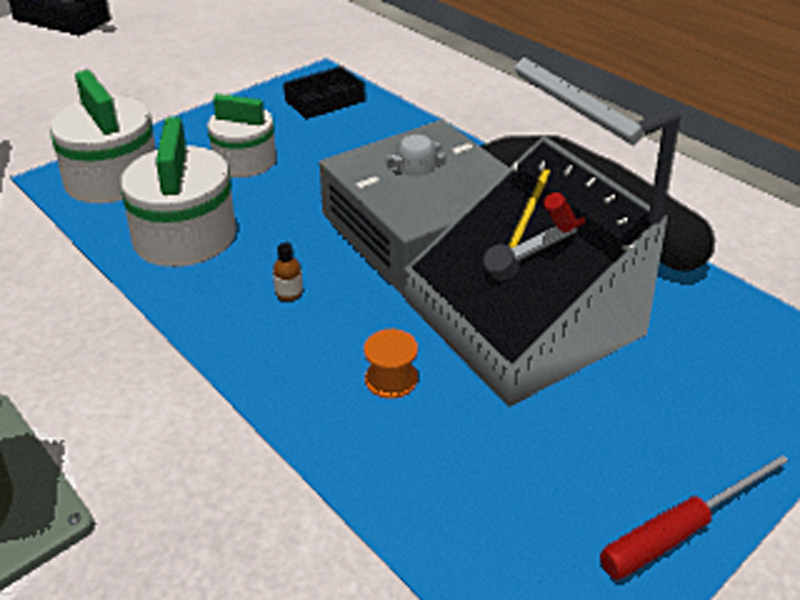

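View pics/b.png

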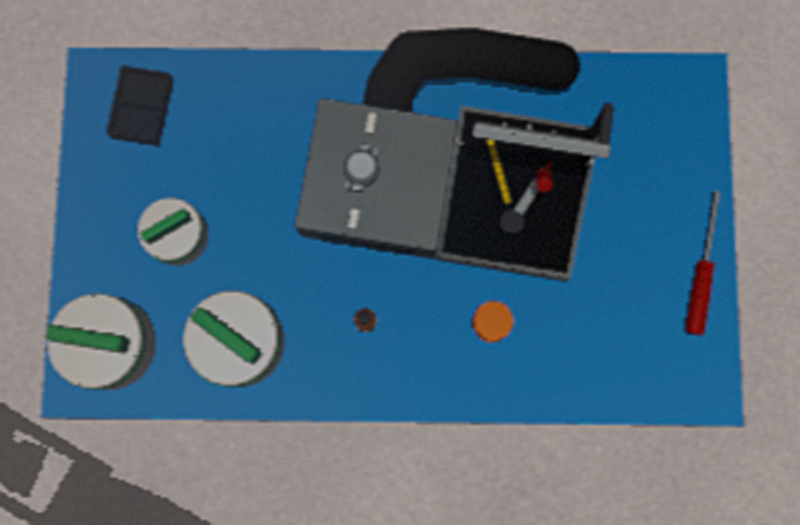

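```bash
python3 - <<'E'
from h import *
np.set_printoptions(precision=1,suppress=True)
S=snap('side');T=snap('top');W=snap('wrist')
st=bot.state()
c=-np.array(W['R']).T@W['t']; 
print('wristcam in tool',st['tool_rot'].T@(c-st['eef_pos']), (st['tool_rot'].T@W['R'].T if hasattr(W['R'],'T') else 0),W['mtx'])
print('bar',tri((S,[253,179.5]),(T,[226,210.6])),onz(T,[226,210.6],89),onz(S,[253,179.5],89))
print('seat',tri((S,[328,206]),(T,[303.7,187.5])),onz(T,[303.7,187.5],83))
print('extr',onz(T,[336.3,196.4],3),onz(S,[352.5,247.2],3))
print('lb',tri((S,[392.6,180]),(T,[374.9,174.4])))
f=T['frame'].astype(int)
# green bar of small drum
g=(f[...,1]-f[...,0]>40)&(f[...,1]-f[...,2]>30)
m=np.zeros(g.shape,bool);m[196:228,210:245]=True
pts=np.argwhere(g&m)[:,::-1]
w=np.array([onz(T,p,98)[:2] for p in pts]);ctr=w.mean(0);u,s,v=np.linalg.svd(w-ctr)
print('bar top ctr',ctr,len(w),'ang',np.degrees(np.arctan2(v[0][1],v[0][0])),s/np.sqrt(len(w)))
# white marks
wh=(f.min(2)>140);C=[]
for lo,hi in (((300,160),(318,180)),((292,198),(312,218))):
    m[:]=False;m[lo[1]:hi[1],lo[0]:hi[0]]=True
    q=np.argwhere(wh&m)[:,::-1];c=onz(T,q.mean(0),83);C.append(c);print('mark',len(q),q.mean(0),c)
d=C[0]-C[1];print('yaw',np.degrees(np.arctan2(d[1],d[0])),'mid',(C[0]+C[1])/2,np.linalg.norm(d))
for t,n,z in(('flux_bottle',[307.3,250.2],3),('spool',[355.4,246.6],3),('tray',[214.4,161.8],3)):print(t,onz(T,n,z))
E
```

```text
wristcam in tool [  84.9    0.8 -178.1] [[-0.  -1.  -0.3]
 [ 1.  -0.   0. ]
 [-0.  -0.3  1. ]] [[346.7   0.  320.1]
 [  0.  346.7 197.8]
 [  0.    0.    1. ]]
bar (array([493.3, 294. ,  99.9]), [0.5685991984669767, 0.5685991984668859]) [495.6 296.2  89. ] [502.9 311.9  89. ]
seat (array([580.5,  42. ,  79.9]), [4.269885315828429, 4.269885315828434]) [576.4  44.3  83. ]
extr [563.5 -65.1   3. ] [571.1 -76.5   3. ]
lb (array([ 582.7, -176.2,  254.1]), [4.334827947991937, 4.334827947991942])
bar top ctr [497.5 297.5] 63 ang 121.93772400395137 [18.2  3.1]
mark 16 [307.8 168.8] [640.3  31.8  83. ]
mark 17 [300.9 206.7] [511.8  52.4  83. ]
yaw -9.08258380703286 mid [576.   42.1  83. ] 130.0777371874063
flux_bottle [376.5  32.3   3. ]
spool [ 390.3 -130.7    3. ]
tray [684.3 365.8   3. ]
```

```bash
cat >> h.py <<'E'
from scipy.spatial.transform import Rotation as Ro
def plan(R0,p0,ang,pos,tilt=0):
    """tool down, y axis at world angle ang (deg). prints total turn rotvec (tool, deg) and travel (m) in the final tool frame"""
    a=np.radians(ang); y=np.array([np.cos(a),np.sin(a),0]);z=np.array([0,0,-1.]);R1=np.c_[np.cross(y,z),y,z]
    rv=np.degrees(Ro.from_matrix(R0.T@R1).as_rotvec()); d=R1.T@(np.array(pos,float)-p0)/1000
    print('turn',np.round(rv,2),'travel in final frame',np.round(d,4),'in old',np.round(R0.T@(np.array(pos,float)-p0)/1000,4))
    return R1
E
python3 - <<'E'
from h import *
s=bot.state();plan(s['tool_rot'],s['eef_pos'],32,[497,297,220])
E
```

```text
turn [-0.    0.   38.82] travel in final frame [-0.3719  0.1308 -0.0146] in old [-0.3718 -0.1312 -0.0145]
```

>>> arm_command:
  series:
    - {"travel":[0,0,0],"turn":[0,0,7.76],"grip":0}
    - {"travel":[0,0,0],"turn":[0,0,7.76],"grip":0}
    - {"travel":[0,0,0],"turn":[0,0,7.76],"grip":0}
    - {"travel":[0,0,0],"turn":[0,0,7.76],"grip":0}
    - {"travel":[0,0,0],"turn":[0,0,7.76],"grip":0}
    - {"travel":[-0.0266,0.0093,-0.001],"turn":[0,0,0],"grip":0}
    - {"travel":[-0.0266,0.0093,-0.001],"turn":[0,0,0],"grip":0}
    - {"travel":[-0.0266,0.0093,-0.001],"turn":[0,0,0],"grip":0}
    - {"travel":[-0.0266,0.0093,-0.001],"turn":[0,0,0],"grip":0}
    - {"travel":[-0.0266,0.0093,-0.001],"turn":[0,0,0],"grip":0}
    - {"travel":[-0.0266,0.0093,-0.001],"turn":[0,0,0],"grip":0}
    - {"travel":[-0.0266,0.0093,-0.001],"turn":[0,0,0],"grip":0}
    - {"travel":[-0.0266,0.0093,-0.001],"turn":[0,0,0],"grip":0}
    - {"travel":[-0.0266,0.0093,-0.001],"turn":[0,0,0],"grip":0}
    - {"travel":[-0.0266,0.0093,-0.001],"turn":[0,0,0],"grip":0}
    - {"travel":[-0.0266,0.0093,-0.001],"turn":[0,0,0],"grip":0}
    - {"travel":[-0.0266,0.0093,-0.001],"turn":[0,0,0],"grip":0}
    - {"travel":[-0.0266,0.0093,-0.001],"turn":[0,0,0],"grip":0}
    - {"travel":[-0.0266,0.0093,-0.001],"turn":[0,0,0],"grip":0}

```text
clock: 3.25
eef_pos: [497.6, 295.5, 219.5]
tool_rot: [[-0.53, 0.848, 0.0], [0.848, 0.53, 0.0], [0.0, 0.0, -1.0]]
force: [-0.6, 0.8, 0.5]
grip_width: 1.0
gripper_force: 0.0
```

```bash
cat > look.py <<'E'
from h import *
np.set_printoptions(precision=1,suppress=True)
def bar(W,z=98,near=None):
    f=W['frame'].astype(int); g=((f[...,1]-f[...,0]>40)&(f[...,1]-f[...,2]>30)).astype(np.uint8)
    n,l,s,c=cv2.connectedComponentsWithStats(g); out=[]
    for i in range(1,n):
        if s[i,4]<150: continue
        w=np.array([onz(W,p,z)[:2] for p in np.argwhere(l==i)[:,::-1]]).astype(np.float32)
        (cx,cy),(a,b),t=cv2.minAreaRect(w); 
        u,sv,v=np.linalg.svd(w-w.mean(0),full_matrices=False); print('green',c[i],s[i,4],'ctr',w.mean(0),'rect',cx,cy,a,b,t,'ang',np.degrees(np.arctan2(v[0][1],v[0][0]))%180)
E
python3 - <<'E'
from look import *
s=bot.state();print(s['clock'],s['eef_pos'],s['tool_rot'][:,1]);W=snap('wrist','w1.png');bar(W)
for t in('filter_bar','filter_stage'):
    for r in cams.mark_of(W,t): print(t,np.array(r['pixel']),r['conf'],onz(W,r['pixel'],89 if 'bar' in t else 3))
E
```

```text
3.25 [497.6 295.5 219.5] [0.8 0.5 0. ]
green [177.8  23.6] 1832 ctr [330.1 353.6] rect 330.250244140625 356.9931945800781 54.44791030883789 23.518171310424805 81.49983215332031 ang 73.80057
green [285.8  41.5] 189 ctr [408.5 387.2] rect 407.5345764160156 387.2987976074219 9.21562385559082 59.600521087646484 7.656896591186523 ang 97.04536
green [181.3 143.9] 343 ctr [373.4 269.6] rect 368.7555236816406 266.61590576171875 19.938247680664062 80.78657531738281 79.95692443847656 ang 168.12247
green [322.  185.9] 946 ctr [496.1 301.9] rect 496.35321044921875 301.1671142578125 12.243389129638672 66.54998016357422 31.726795196533203 ang 121.89898
green [115.3 199.9] 3019 ctr [344.1 191.8] rect 345.2148742675781 192.78700256347656 128.7953338623047 21.603384017944336 54.63020324707031 ang 55.32157
filter_bar [320.1 187. ] 0.75 [496.2 298.4  89. ]
filter_bar [112.1 196.5] 0.56 [337.3 188.5  89. ]
filter_stage [322.6 164.3] 0.98 [496.5 303.6   3. ]
filter_stage [242.6  23.5] 0.88 [348.  384.8   3. ]
filter_stage [173.1 168.2] 0.64 [352. 208.   3.]
```

View pics/w1.png

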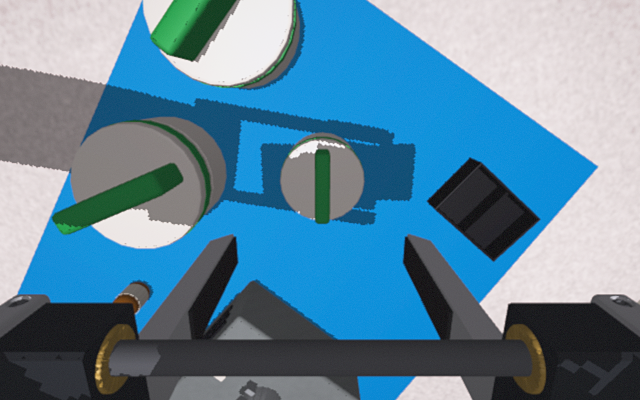

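Three look-alikes in the wrist picture: (322,178) small drum, (150,180) and (220,30) large drums. The one at (322,178) is clearly the smallest (about 84 mm across, bar measured 66 x 14), so it fits. I'll confirm with one crop.

```bash
python3 - <<'E'
import cv2
a=cv2.imread('pics/w1.png');cv2.imwrite('pics/w1c.png',cv2.resize(a[120:240,250:400],None,fx=3,fy=3,interpolation=cv2.INTER_CUBIC))
E
```

```text
(no output)
```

View pics/w1c.png

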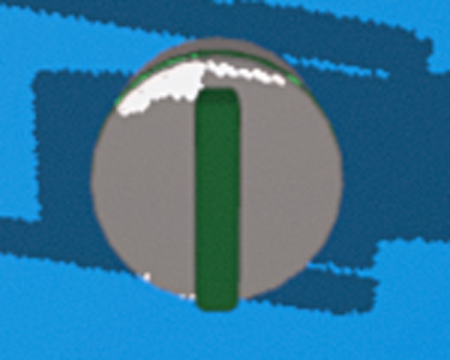

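The crop shows the small drum (centre near pixel (322,180)) with its bar upright in the picture, at right angles to the finger line. I go down and grip it.

>>> arm_command:
  newtons: 35
  series:
    - {"travel":[0.0047,0.001,0.0145],"turn":[0,0,0],"grip":0}
    - {"travel":[0,0,0.0145],"turn":[0,0,0],"grip":0}
    - {"travel":[0,0,0.0145],"turn":[0,0,0],"grip":0}
    - {"travel":[0,0,0.0145],"turn":[0,0,0],"grip":0}
    - {"travel":[0,0,0.0145],"turn":[0,0,0],"grip":0}
    - {"travel":[0,0,0.0145],"turn":[0,0,0],"grip":0}
    - {"travel":[0,0,0.0145],"turn":[0,0,0],"grip":0}
    - {"travel":[0,0,0.0145],"turn":[0,0,0],"grip":0}
    - {"travel":[0,0,0.0145],"turn":[0,0,0],"grip":0}
    - {"travel":[0,0,0.0145],"turn":[0,0,0],"grip":0}
    - {"travel":[0,0,0.002],"turn":[0,0,0],"grip":0.5}
    - {"travel":[0,0,0],"turn":[0,0,0],"grip":1}
    - {"travel":[0,0,0],"turn":[0,0,0],"grip":1}
    - {"travel":[0,0,0],"turn":[0,0,0],"grip":1}
    - {"travel":[0,0,0],"turn":[0,0,0],"grip":1}
    - {"travel":[0,0,0],"turn":[0,0,0],"grip":1}
    - {"travel":[0,0,0],"turn":[0,0,0],"grip":1}
    - {"travel":[0,0,0],"turn":[0,0,0],"grip":1}

```text
clock: 5.2
eef_pos: [495.2, 300.9, 72.6]
tool_rot: [[-0.53, 0.848, 0.0], [0.848, 0.53, 0.0], [-0.0, 0.0, -1.0]]
force: [0.1, -0.2, 0.3]
grip_width: 0.355
gripper_force: 0.0
```

>>> arm_command:
  series:
    - {"travel":[0,0,0],"turn":[0,0,0],"grip":1}
    - {"travel":[0,0,0],"turn":[0,0,0],"grip":1}
    - {"travel":[0,0,0],"turn":[0,0,0],"grip":1}
    - {"travel":[0,0,0],"turn":[0,0,0],"grip":1}
    - {"travel":[0,0,0],"turn":[0,0,0],"grip":1}
    - {"travel":[0,0,0],"turn":[0,0,0],"grip":1}

```text
clock: 5.8
eef_pos: [495.1, 300.9, 72.4]
tool_rot: [[-0.53, 0.848, 0.0], [0.848, 0.53, 0.0], [0.0, 0.0, -1.0]]
force: [1.1, 0.3, -1.0]
grip_width: 0.144
gripper_force: 35.0
```

>>> arm_command:
  series:
    - {"travel":[0,0,-0.02],"turn":[0,0,8],"grip":1}
    - {"travel":[0,0,-0.02],"turn":[0,0,8],"grip":1}
    - {"travel":[0,0,-0.02],"turn":[0,0,8],"grip":1}
    - {"travel":[0,0,-0.02],"turn":[0,0,8],"grip":1}
    - {"travel":[0,0,-0.02],"turn":[0,0,8],"grip":1}
    - {"travel":[0,0,-0.02],"turn":[0,0,8],"grip":1}
    - {"travel":[0,0,-0.02],"turn":[0,0,8],"grip":1}
    - {"travel":[-0.024,0.0148,0],"turn":[0,0,0],"grip":1}
    - {"travel":[-0.024,0.0148,0],"turn":[0,0,0],"grip":1}
    - {"travel":[-0.024,0.0148,0],"turn":[0,0,0],"grip":1}
    - {"travel":[-0.024,0.0148,0],"turn":[0,0,0],"grip":1}
    - {"travel":[-0.024,0.0148,0],"turn":[0,0,0],"grip":1}
    - {"travel":[-0.024,0.0148,0],"turn":[0,0,0],"grip":1}
    - {"travel":[-0.024,0.0148,0],"turn":[0,0,0],"grip":1}
    - {"travel":[-0.024,0.0148,0],"turn":[0,0,0],"grip":1}
    - {"travel":[-0.024,0.0148,0],"turn":[0,0,0],"grip":1}
    - {"travel":[-0.024,0.0148,0],"turn":[0,0,0],"grip":1}
    - {"travel":[-0.024,0.0148,0],"turn":[0,0,0],"grip":1}
    - {"travel":[-0.024,0.0148,0],"turn":[0,0,0],"grip":1}
    - {"travel":[0,0,0],"turn":[0,0,0],"grip":1}

```text
clock: 7.8
eef_pos: [540.2, -37.6, 211.9]
tool_rot: [[0.41, 0.912, -0.001], [0.912, -0.41, -0.001], [-0.002, -0.0, -1.0]]
force: [-0.2, 0.4, -2.5]
grip_width: 0.147
gripper_force: 35.0
```

```bash
python3 - <<'E'
from look import *
s=bot.state();print(s['clock'],s['eef_pos'],s['tool_rot'],s['force']);W=snap('wrist','w2.png');bar(W,s['eef_pos'][2]+25.6)
for t,z in(('filter_bar',s['eef_pos'][2]+16.6),('seat',83),('filter_stage',s['eef_pos'][2]-69.4),('mark_tip',150),('lever_knob',150)):
    for r in cams.mark_of(W,t): print(t,np.array(r['pixel']),r['conf'],onz(W,r['pixel'],z))
E
```

```text
7.8 [540.2 -37.6 211.9] [[ 0.4  0.9 -0. ]
 [ 0.9 -0.4 -0. ]
 [-0.  -0.  -1. ]] [-0.2  0.4 -2.5]
green [320.6 183.9] 307 ctr [558.5   4.5] rect 556.7553100585938 1.2762908935546875 14.705263137817383 52.756893157958984 65.75826263427734 ang 155.65186
green [320.  266.6] 3408 ctr [540.8 -34. ] rect 540.229248046875 -35.597293853759766 71.99534606933594 12.929356575012207 65.17852020263672 ang 65.732605
filter_bar [320.2 271.2] 0.92 [538.2 -40.2 228.5]
seat [320.6  93. ] 0.73 [574.8  40.6  83. ]
filter_stage [60.9 31.3] 0.79 [436.3 145.2 142.5]
filter_stage [321.4 216.8] 0.59 [538.5 -41.6 142.5]
mark_tip [433.9 272.6] 0.73 [ 600.1 -116.5  150. ]
```

View pics/w2.png

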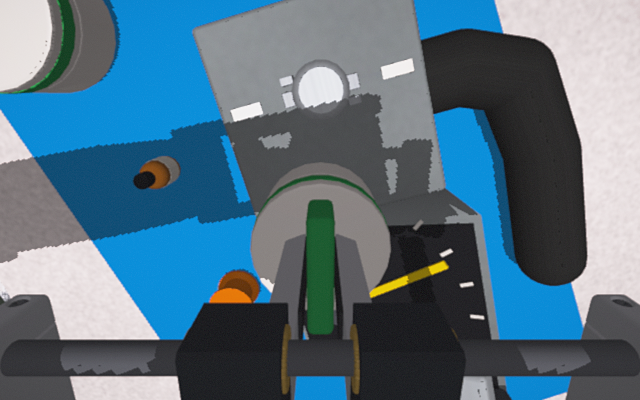

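```bash
python3 - <<'E'
from look import *
W=snap('wrist');f=W['frame'].astype(int)
wh=((f.min(2)>190)).astype(np.uint8);C=[]
for lo,hi in (((225,95),(268,128)),((375,52),(420,84))):
    q=np.argwhere(wh[lo[1]:hi[1],lo[0]:hi[0]])[:,::-1]+lo
    (c,s,t)=cv2.minAreaRect(q.astype(np.float32));C.append(onz(W,c,83));print(len(q),q.mean(0),c,s,C[-1])
d=C[1]-C[0];print('mid',(C[0]+C[1])/2,'len',np.linalg.norm(d),'yaw',np.degrees(np.arctan2(d[1],d[0])))
# spigot top disc
m=((f.min(2)>185)).astype(np.uint8)[55:125,285:362]
n,l,s,c=cv2.connectedComponentsWithStats(m);i=1+s[1:,4].argmax();print('disc',c[i]+[285,55],s[i],onz(W,c[i]+[285,55],115))
g=cv2.cvtColor(W['frame'][50:128,275:370],cv2.COLOR_RGB2GRAY)
h=cv2.HoughCircles(cv2.GaussianBlur(g,(3,3),0),cv2.HOUGH_GRADIENT,1,20,param1=80,param2=14,minRadius=18,maxRadius=36)
if h is not None:
    for x,y,r in h[0][:3]: print('circ',x+275,y+50,r,onz(W,[x+275,y+50],115), onz(W,[x+275,y+50],105))
E
```

```text
298 [249.4 114.6] (249.10166931152344, 115.00624084472656) (10.886246681213379, 30.21094512939453) [510.5  53.6  83. ]
412 [399.6  74.1] (399.52862548828125, 74.1031494140625) (13.114550590515137, 32.75960922241211) [640.8  32.2  83. ]
mid [575.7  42.9  83. ] len 132.0227844874379 yaw -9.329770750528102
disc [322.5  89.9] [  16   17   45   36 1197] [576.6  46.6 115. ]
circ 323.5 95.5 22.5 [575.6  42.6 115. ] [575.7  42.5 105. ]
```

>>> arm_command:
  series:
    - {"travel":[0.0179,0,0],"turn":[0,0,0],"grip":1}
    - {"travel":[0.0179,0,0],"turn":[0,0,0],"grip":1}
    - {"travel":[0.0179,0,0],"turn":[0,0,0],"grip":1}
    - {"travel":[0.0179,0,0],"turn":[0,0,0],"grip":1}
    - {"travel":[0.0178,-0.0003,0],"turn":[0,0,0],"grip":1}
    - {"travel":[0,0,0.01],"turn":[0,0,0],"grip":1}
    - {"travel":[0,0,0.01],"turn":[0,0,0],"grip":1}
    - {"travel":[0,0,0.005],"turn":[0,0,0],"grip":1}
    - {"travel":[0,0,0.004],"turn":[0,0,0],"grip":1}
    - {"travel":[0,0,0.004],"turn":[0,0,0],"grip":1}
    - {"travel":[0,0,0.004],"turn":[0,0,0],"grip":1}
    - {"travel":[0,0,0],"turn":[0,0,0],"grip":1}

```text
clock: 9.35
eef_pos: [576.0, 47.1, 174.8]
tool_rot: [[0.407, 0.913, -0.001], [0.913, -0.407, 0.0], [-0.0, -0.001, -1.0]]
force: [-0.9, -0.6, -2.0]
grip_width: 0.146
gripper_force: 35.0
```

```bash
python3 - <<'E'
from look import *
s=bot.state();print(s['eef_pos'],s['force']);W=snap('wrist');
s=bot.state();print(s['eef_pos'],s['force']);W=snap('wrist');bar(W,s['eef_pos'][2]+25.6);s=bot.state();print(s['eef_pos'],s['force'],s['moment'])
E
```

```text
[576.   47.1 174.8] [-0.9 -0.6 -2. ]
[576.3  47.1 175.3] [ 0.5  1.6 -2.1]
green [ 41.7 116.1] 975 ctr [497.1 164.9] rect 491.1432189941406 158.60791015625 62.139644622802734 24.007137298583984 60.914363861083984 ang 67.20356
green [323.3 183.3] 302 ctr [595.7  89. ] rect 595.7308349609375 86.0156478881836 12.458126068115234 49.598289489746094 60.374794006347656 ang 151.97449
green [320.  266.6] 3407 ctr [576.9  50.7] rect 576.3076171875 49.08526611328125 71.94508361816406 12.926633834838867 65.3558578491211 ang 65.90869
[576.5  47.2 175.6] [-0.1  0.4 -2.6] [-0.   0.1 -0. ]
```

>>> arm_command:
  series:
    - {"travel":[-0.0026,0.0014,0],"turn":[0,0,0],"grip":1}
    - {"travel":[0,0,0.004],"turn":[0,0,0],"grip":1}
    - {"travel":[0,0,0.004],"turn":[0,0,0],"grip":1}
    - {"travel":[0,0,0.003],"turn":[0,0,0],"grip":1}
    - {"travel":[0,0,0],"turn":[0,0,0],"grip":1}

```text
clock: 9.95
eef_pos: [576.0, 44.5, 163.5]
tool_rot: [[0.406, 0.914, -0.002], [0.914, -0.406, 0.0], [-0.001, -0.002, -1.0]]
force: [0.8, 0.4, -2.1]
grip_width: 0.147
gripper_force: 35.0
```

>>> arm_command:
  series:
    - {"travel":[0,0,0.004],"turn":[0,0,0],"grip":1}
    - {"travel":[0,0,0.003],"turn":[0,0,0],"grip":1}
    - {"travel":[0,0,0.002],"turn":[0,0,0],"grip":1}
    - {"travel":[0,0,0.001],"turn":[0,0,0],"grip":1}
    - {"travel":[0,0,0],"turn":[0,0,0],"grip":1}

```text
clock: 10.45
eef_pos: [576.5, 44.4, 154.2]
tool_rot: [[0.406, 0.914, -0.0], [0.914, -0.406, 0.0], [-0.0, -0.0, -1.0]]
force: [0.2, -0.3, -2.4]
grip_width: 0.149
gripper_force: 35.0
```

>>> arm_command:
  series:
    - {"travel":[0,0,0.0015],"turn":[0,0,0],"grip":1}
    - {"travel":[0,0,0],"turn":[0,0,7],"grip":1}
    - {"travel":[0,0,0],"turn":[0,0,7],"grip":1}
    - {"travel":[0,0,0],"turn":[0,0,7],"grip":1}
    - {"travel":[0,0,0],"turn":[0,0,7],"grip":1}
    - {"travel":[0,0,0],"turn":[0,0,7],"grip":1}
    - {"travel":[0,0,0],"turn":[0,0,7],"grip":1}
    - {"travel":[0,0,0],"turn":[0,0,7],"grip":1}
    - {"travel":[0,0,0],"turn":[0,0,7],"grip":1}
    - {"travel":[0,0,0],"turn":[0,0,7],"grip":1}
    - {"travel":[0,0,0],"turn":[0,0,4],"grip":1}
    - {"travel":[0,0,0],"turn":[0,0,3],"grip":1}
    - {"travel":[0,0,0],"turn":[0,0,2],"grip":1}
    - {"travel":[0,0,0],"turn":[0,0,2],"grip":1}
    - {"travel":[0,0,0],"turn":[0,0,0],"grip":1}

```text
clock: 11.95
eef_pos: [580.1, 43.0, 154.4]
tool_rot: [[0.99, -0.139, 0.008], [-0.139, -0.99, -0.003], [0.009, 0.002, -1.0]]
force: [5.5, -3.0, -3.0]
grip_width: 0.144
gripper_force: 35.0
```

```bash
python3 - <<'E'
from look import *
s=bot.state();print(s['clock'],s['eef_pos'],s['tool_rot'],s['force'],s['moment'],s['joint_pos']);W=snap('wrist','w3.png');bar(W,s['eef_pos'][2]+25.6)
E
```

```text
11.95 [580.1  43.  154.4] [[ 1.  -0.1  0. ]
 [-0.1 -1.  -0. ]
 [ 0.   0.  -1. ]] [ 5.5 -3.  -3. ] [-0.6 -1.1  0.1] [-0.1  0.3  1.6 -0.   1.3  1.6]
green [320.1 184.7] 430 ctr [623.6  38. ] rect 619.7590942382812 38.694915771484375 55.846473693847656 16.919097900390625 82.44144439697266 ang 81.819016
green [320.  265.7] 3511 ctr [582.6  43.9] rect 580.7313232421875 44.13703155517578 13.554328918457031 72.09295654296875 81.9218521118164 ang 172.0622
green [167.5 395.6] 207 ctr [516.6 138.2] rect 517.6720581054688 140.04002380371094 17.164356231689453 6.193213939666748 81.91132354736328 ang 92.593636
```

>>> arm_command:
  series:
    - {"travel":[0,0,0],"turn":[0,0,0],"grip":0.5}
    - {"travel":[0,0,0],"turn":[0,0,0],"grip":0.5}
    - {"travel":[0,0,0],"turn":[0,0,0],"grip":0.5}
    - {"travel":[0,0,0],"turn":[0,0,0],"grip":0.5}
    - {"travel":[0,0,-0.015],"turn":[0,0,0],"grip":0.5}
    - {"travel":[0,0,-0.025],"turn":[0,0,0],"grip":0.5}
    - {"travel":[0,0,-0.025],"turn":[0,0,0],"grip":0.5}
    - {"travel":[0,0,0],"turn":[0,0,0],"grip":0.5}

```text
clock: 12.8
eef_pos: [579.9, 44.3, 223.6]
tool_rot: [[0.99, -0.139, 0.01], [-0.139, -0.99, -0.001], [0.01, -0.001, -1.0]]
force: [-0.4, -0.8, 0.4]
grip_width: 0.5
gripper_force: 0.0
```

```bash
python3 - <<'E'
from look import *
s=bot.state();print(s['clock'],s['eef_pos'],s['force'],s['grip_width']);W=snap('wrist','w4.png');bar(W,178);S=snap('side','s4.png')
for t,z in(('filter_bar',169),('filter_stage',83)):
  for p,n in((W,'w'),(S,'s')):
    for r in cams.mark_of(p,t): print(n,t,np.array(r['pixel']),r['conf'],onz(p,r['pixel'],z))
print('expected side px bar',proj(S,[576,42.7,169]),'origin',proj(S,[576,42.7,83]))
a=cv2.resize(cv2.cvtColor(S['frame'],cv2.COLOR_RGB2BGR)[140:280,250:430],None,fx=2.2,fy=2.2,interpolation=cv2.INTER_CUBIC)
b=cv2.resize(cv2.cvtColor(W['frame'],cv2.COLOR_RGB2BGR)[:,130:510],(380,400))
a=cv2.copyMakeBorder(a,0,400-a.shape[0],0,0,cv2.BORDER_CONSTANT);cv2.imwrite('pics/c4.png',np.hstack([a,b]))
E
```

```text
12.8 [579.9  44.3 223.6] [-0.4 -0.8  0.4] 0.5000598756723811
green [322.1 218.1] 1768 ctr [581.8  43.8] rect 580.5497436523438 43.84919738769531 12.846222877502441 69.22235870361328 81.71869659423828 ang 172.10617
w filter_bar [324.  219.3] 0.69 [578.   42.9 169. ]
w filter_bar [321.7 189.4] 0.61 [600.1  41.5 169. ]
s filter_bar [196.1 176.5] 0.75 [318.7 307.2 169. ]
s filter_bar [323.4 177.5] 0.61 [582.1  56.8 169. ]
s filter_bar [226.  200.9] 0.61 [315.4 132.  169. ]
w filter_stage [323.  189.3] 0.95 [577.5  43.2  83. ]
s filter_stage [205.8 209.1] 0.95 [310.3 262.8  83. ]
s filter_stage [326.2 205.2] 0.77 [580.3  43.3  83. ]
s filter_stage [232.8 238.4] 0.69 [297.   88.9  83. ]
expected side px bar [325.2 180. ] origin [325.2 205.8]
```

View pics/c4.png

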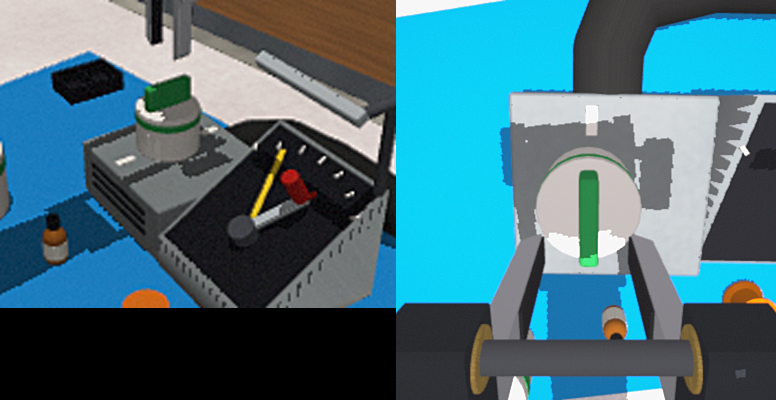

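```bash
python3 - <<'E'
from look import *
S=snap('side')
f=S['frame'].astype(int); g=((f[...,1]-f[...,0]>40)&(f[...,1]-f[...,2]>30)).astype(np.uint8)
n,l,s,c=cv2.connectedComponentsWithStats(g[140:250,290:365])
for i in range(1,n):
    if s[i,4]>8: print('obs',s[i,:2]+[290,140],s[i,:2]+s[i,2:4]+[290,140],c[i]+[290,140],s[i,4])
from itertools import product
for cx,cy in((576,42.7),(579,44)):
  for dz in(0,5,10):
    a=np.radians(-8);x=np.array([np.cos(a),np.sin(a)]);y=np.array([-x[1],x[0]])
    q=np.array([proj(S,[*(np.array([cx,cy])+x*i*33+y*j*7),83+dz+k]) for i,j,k in product((-1,1),(-1,1),(62,95))])
    im=np.zeros((400,640),np.uint8);cv2.fillConvexPoly(im,cv2.convexHull(q.round().astype(np.int32)),1)
    print(cx,dz,'box',q.min(0),q.max(0),'cen',np.argwhere(im)[:,::-1].mean(0),im.sum())
E
```

```text
obs [316 175] [336 191] [325.5 182.4] 219
obs [312 194] [340 201] [325.5 197.6] 60
576 0 box [313.8 173. ] [336.2 191.8] cen [324.8 182.3] 322
576 5 box [313.8 171.5] [336.3 190.3] cen [325.2 180.7] 322
576 10 box [313.7 169.9] [336.3 188.7] cen [324.8 179.3] 322
579 0 box [314.3 172.5] [336.7 191.3] cen [325.8 181.9] 318
579 5 box [314.3 171. ] [336.7 189.7] cen [325.6 180.2] 328
579 10 box [314.3 169.4] [336.7 188.2] cen [325.7 178.7] 336
```

```bash
cat > pan.py <<'E'
from look import *
yw=np.radians(-9.2);X=np.array([np.cos(yw),np.sin(yw),0]);Y=np.array([-X[1],X[0],0]);Z=np.array([0,0,1.])
O=np.array([576,42.7,83])-115*Y-80*Z
c30,s30=np.cos(np.pi/6),.5
U=c30*X+s30*Z; N=-s30*X+c30*Z; P0=O-90*X+45*Z   # U up slope, Y left, N normal
def onp(p,px,h=0):
    o,d=ray(p,px);q=P0+h*N;w=o+d*((q-o)@N)/(d@N);return np.array([(w-P0)@U,(w-P0)@Y])
def w(u,v,h): return P0+u*U+v*Y+h*N
def mask(p,kind,box):
    f=p['frame'].astype(int);r,g,b=f[...,0],f[...,1],f[...,2]
    m=(r>90)&(g>.6*r)&(b<.45*r) if kind=='y' else (r>80)&(g<.4*r)&(b<.4*r)
    k=np.zeros_like(m);k[box[1]:box[3],box[0]:box[2]]=True
    return np.argwhere(m&k)[:,::-1]
def stripe(p,box):
    q=mask(p,'y',box);a=np.array([onp(p,x) for x in q]);m=a.mean(0);d=np.linalg.svd(a-m,full_matrices=False)[2][0]
    if d[0]<0:d=-d
    t=(a-m)@d;e=np.array([np.percentile(t,1),np.percentile(t,99)]);
    print('stripe n',len(a),'ends',m+d*e[0],m+d*e[1],'len',e[1]-e[0],'ang',np.degrees(np.arctan2(d[1],d[0])),'pivot',m+d*(e[0]-22),m+d*(e[1]-118))
def knob(p,box):
    q=mask(p,'r',box);print('knob n',len(q),q.mean(0),q.min(0),q.max(0),'uv@38',onp(p,q.mean(0),38))
E
python3 - <<'E'
from pan import *
S=snap('side');T=snap('top','t5.png')
print('pivot guess px',proj(S,w(70,-90,0)))
stripe(S,(355,200,385,250));knob(S,(370,210,400,240))
stripe(T,(345,165,370,210));knob(T,(368,180,385,205))
for p,n in((S,'s'),(T,'t')):
    for t,h in(('lever_knob',43),('mark_tip',0)):
        for r in cams.mark_of(p,t): print(n,t,np.array(r['pixel']),r['conf'],onp(p,r['pixel'],h))
    for r in cams.mark_of(p,'light_bar'): print(n,'lb',r)
    for r in cams.recognise(p,'light_bar'): print(n,'lb',r)
E
```

```text
pivot guess px [360.3 246.6]
stripe n 104 ends [ 93.9 -79.7] [178.3 -40.8] len 92.96873528046206 ang 24.76165926552359 pivot [ 73.9 -89. ] [ 71.1 -90.2]
knob n 118 [384.4 224.1] [378 217] [393 232] uv@38 [ 143.3 -120.7]
stripe n 50 ends [ 91.4 -80.9] [167.8 -45.5] len 84.21621110261606 ang 24.83025060308632 pivot [ 71.4 -90.1] [ 60.7 -95. ]
knob n 29 [377.3 193.2] [375 190] [380 196] uv@38 [ 134.3 -120.9]
s lever_knob [382.1 225.2] 0.92 [ 136.6 -122.1]
s mark_tip [376.7 213.3] 0.67 [164.3 -50. ]
s lb {'pixel': [391.2, 179.2], 'conf': 0.61}
s lb {'pixel': [372.8, 235.8], 'conf': 0.88}
t lever_knob [376.3 192.1] 0.54 [ 138.9 -116.6]
t lever_knob [303.9 188.6] 0.29 [110.9 110.3]
t mark_tip [357.2 176.1] 0.63 [168.1 -50.2]
t lb {'pixel': [374.7, 174.8], 'conf': 0.82}
t lb {'pixel': [377.3, 193.7], 'conf': 0.47}
t lb {'pixel': [354.3, 186.5], 'conf': 0.56}
```

>>> arm_command:
  series:
    - {"travel":[0,0,-0.003],"turn":[0,0,-8.5],"grip":0.5}
    - {"travel":[0,0,-0.003],"turn":[0,0,-8.5],"grip":0.5}
    - {"travel":[0,0,-0.003],"turn":[0,0,-8.5],"grip":0.5}
    - {"travel":[0,0,-0.003],"turn":[0,0,-8.5],"grip":0.5}
    - {"travel":[0,0,-0.003],"turn":[0,0,-8.5],"grip":0.5}
    - {"travel":[0,0,-0.003],"turn":[0,0,-8.5],"grip":0.5}
    - {"travel":[0,0,-0.003],"turn":[0,0,-8.5],"grip":0.5}
    - {"travel":[0,0,-0.003],"turn":[0,0,-8.5],"grip":0.5}
    - {"travel":[0,0,-0.003],"turn":[0,0,-8.5],"grip":0.5}
    - {"travel":[0,0,-0.003],"turn":[0,0,-8.5],"grip":0.5}
    - {"travel":[0,0,-0.003],"turn":[0,0,-8.5],"grip":0.5}
    - {"travel":[0,0,-0.003],"turn":[0,0,-8.5],"grip":0.5}
    - {"travel":[0,0,-0.003],"turn":[0,0,-8.5],"grip":0.5}
    - {"travel":[0,0,-0.003],"turn":[0,0,-8.5],"grip":0.5}
    - {"travel":[0,0,-0.003],"turn":[0,0,-8.5],"grip":0.5}
    - {"travel":[0,0,-0.003],"turn":[0,0,-8.5],"grip":0.5}
    - {"travel":[0,0,-0.003],"turn":[0,0,-8.5],"grip":0.5}
    - {"travel":[0,0,-0.003],"turn":[0,0,-8.5],"grip":0.5}
    - {"travel":[0,0,-0.003],"turn":[0,0,-8.5],"grip":0.5}
    - {"travel":[0,0,-0.003],"turn":[0,0,-8.5],"grip":0.5}

```text
clock: 15.65
eef_pos: [576.6, 44.4, 278.1]
tool_rot: [[-0.953, 0.303, 0.0], [0.303, 0.953, -0.0], [-0.0, 0.0, -1.0]]
force: [0.1, -0.0, 0.2]
grip_width: 0.503
gripper_force: 0.0
```

```bash
python3 - <<'E'
from pan import *
s=bot.state();print(s['clock'],s['eef_pos'],s['tool_rot'],s['joint_pos'])
R1=np.c_[-U,Y,-N]
for u,v,h in((95,-121,140),(139,-121,110),(139,-121,24)):
    t=w(u,v,h);print('pos',t,'travel in old frame',s['tool_rot'].T@(t-s['eef_pos']),'final',R1.T@(t-s['eef_pos']))
print('turn',np.degrees(Ro.from_matrix(s['tool_rot'].T@R1).as_rotvec()))
S=snap('side')
knob(S,(370,210,400,240))
E
```

```text
15.65 [576.6  44.4 278.1] [[-1.   0.3  0. ]
 [ 0.3  1.  -0. ]
 [-0.   0.  -1. ]] [-0.1  0.2  1.4  0.   1.5 -1.3]
pos [ 461.5 -177.8  216.7] travel in old frame [  42.4 -246.7   61.4] final [  98.3 -237.8   14.1]
pos [ 514.  -186.3  212.8] travel in old frame [ -10.1 -238.9   65.4] final [  54.3 -237.8   44.1]
pos [ 556.4 -193.2  138.3] travel in old frame [ -52.7 -232.6  139.9] final [  54.3 -237.8  130.1]
turn [ -2.2 -29.9  -8.2]
knob n 114 [384.4 224.1] [378 217] [393 232] uv@38 [ 143.5 -120.8]
```

>>> arm_command:
  series:
    - {"travel":[0,0,0],"turn":[-0.55,-7.48,-2.05],"grip":0.5}
    - {"travel":[0,0,0],"turn":[-0.55,-7.48,-2.05],"grip":0.5}
    - {"travel":[0,0,0],"turn":[-0.55,-7.48,-2.05],"grip":0.5}
    - {"travel":[0,0,0],"turn":[-0.55,-7.48,-2.05],"grip":0.5}
    - {"travel":[0.0098,-0.0238,0.0014],"turn":[0,0,0],"grip":0.5}
    - {"travel":[0.0098,-0.0238,0.0014],"turn":[0,0,0],"grip":0.5}
    - {"travel":[0.0098,-0.0238,0.0014],"turn":[0,0,0],"grip":0.5}
    - {"travel":[0.0098,-0.0238,0.0014],"turn":[0,0,0],"grip":0.5}
    - {"travel":[0.0098,-0.0238,0.0014],"turn":[0,0,0],"grip":0.5}
    - {"travel":[0.0098,-0.0238,0.0014],"turn":[0,0,0],"grip":0.5}
    - {"travel":[0.0098,-0.0238,0.0014],"turn":[0,0,0],"grip":0.5}
    - {"travel":[0.0098,-0.0238,0.0014],"turn":[0,0,0],"grip":0.5}
    - {"travel":[0.0098,-0.0238,0.0014],"turn":[0,0,0],"grip":0.5}
    - {"travel":[0.0098,-0.0238,0.0014],"turn":[0,0,0],"grip":0.5}
    - {"travel":[0,0,0],"turn":[0,0,0],"grip":0.5}

```text
clock: 17.2
eef_pos: [458.8, -179.3, 216.1]
tool_rot: [[-0.854, 0.173, 0.491], [0.151, 0.985, -0.085], [-0.499, 0.001, -0.867]]
force: [0.9, 0.4, 0.7]
grip_width: 0.5
gripper_force: 0.0
```

```bash
python3 - <<'E'
from pan import *
s=bot.state();R1=np.c_[-U,Y,-N];print(s['clock'],s['eef_pos'],s['joint_pos'])
print('uvh',(s['eef_pos']-P0)@np.c_[U,Y,N],'turn left',np.degrees(Ro.from_matrix(s['tool_rot'].T@R1).as_rotvec()))
W=snap('wrist','w6.png')
print('expected knob px',proj(W,w(140,-121,43)),proj(W,w(140,-121,60)),'mark tip',proj(W,w(168,-46,0)),'pivot',proj(W,w(72,-90,0)))
for t,h in(('lever_knob',43),('mark_tip',0)):
    for r in cams.mark_of(W,t): print(t,np.array(r['pixel']),r['conf'],onp(W,r['pixel'],h))
E
```

```text
17.2 [ 458.8 -179.3  216.1] [-0.7 -0.3  2.1  0.3  0.9 -2.3]
uvh [  92.5 -122.9  140.7] turn left [-0.3 -0.1 -0.7]
expected knob px [322.6 252.6] [322.6 261.6] mark tip [396.9 258.6] pivot [354.8 165.8]
lever_knob [325.2 253.7] 0.83 [ 141.  -118.7]
mark_tip [400.  258.8] 0.76 [168.3 -42.8]
```

View pics/w6.png

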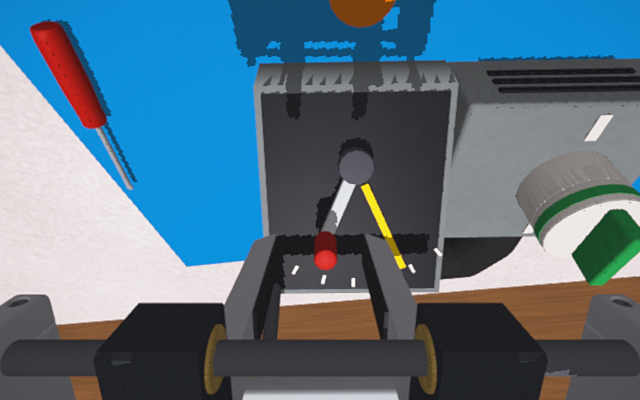

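>>> arm_command:
  newtons: 12
  series:
    - {"travel":[-0.016,0.001,0],"turn":[0,0,-0.3],"grip":0.5}
    - {"travel":[-0.016,0.001,0],"turn":[0,0,-0.2],"grip":0.5}
    - {"travel":[-0.016,0.0009,0],"turn":[0,0,-0.2],"grip":0.5}
    - {"travel":[0,0,0.0195],"turn":[0,0,0],"grip":0.5}
    - {"travel":[0,0,0.0195],"turn":[0,0,0],"grip":0.5}
    - {"travel":[0,0,0.0195],"turn":[0,0,0],"grip":0.5}
    - {"travel":[0,0,0.0195],"turn":[0,0,0],"grip":0.5}
    - {"travel":[0,0,0.0195],"turn":[0,0,0],"grip":0.5}
    - {"travel":[0,0,0.0185],"turn":[0,0,0],"grip":0.5}
    - {"travel":[0,0,0],"turn":[0,0,0],"grip":0.5}

```text
clock: 18.35
eef_pos: [558.7, -188.3, 137.9]
tool_rot: [[-0.858, 0.154, 0.49], [0.132, 0.988, -0.079], [-0.496, -0.003, -0.868]]
force: [-0.0, 0.9, 0.4]
grip_width: 0.499
gripper_force: 0.0
```

```bash
python3 - <<'E'
from pan import *
s=bot.state();print(s['clock'],s['force'],'uvh',(s['eef_pos']-P0)@np.c_[U,Y,N])
W=snap('wrist','w7.png')
stripe(W,(300,100,640,300))
for t,h in(('lever_knob',43),('mark_tip',0)):
    for r in cams.mark_of(W,t): print(t,np.array(r['pixel']),r['conf'],onp(W,r['pixel'],h))
S=snap('side');stripe(S,(355,200,385,250));knob(S,(370,210,400,240))
E
```

```text
18.35 [-0.   0.9  0.4] uvh [ 140.1 -115.8   22.9]
stripe n 1858 ends [ 91.5 -82.6] [176.7 -37.1] len 96.56396065971843 ang 28.163848574242714 pivot [ 72.1 -93. ] [ 72.6 -92.8]
lever_knob [313.6 265.4] 0.62 [ 138.3 -118.2]
mark_tip [432.5 276. ] 0.8 [167.9 -41.6]
stripe n 65 ends [ 93.8 -80.2] [150.4 -53.5] len 62.56112310116542 ang 25.254958095692803 pivot [ 73.9 -89.6] [  43.7 -103.9]
knob n 13 [383.7 229. ] [378 222] [387 232] uv@38 [ 132.7 -129.5]
```

>>> arm_command:
  newtons: 12
  series:
    - {"travel":[0,-0.0025,0],"turn":[0,0,0],"grip":1}
    - {"travel":[0,0,0],"turn":[0,0,0],"grip":1}
    - {"travel":[0,0,0],"turn":[0,0,0],"grip":1}
    - {"travel":[0,0,0],"turn":[0,0,0],"grip":1}
    - {"travel":[0,0,0],"turn":[0,0,0],"grip":1}
    - {"travel":[0,0,0],"turn":[0,0,0],"grip":1}

```text
clock: 19.15
eef_pos: [558.4, -193.2, 140.7]
tool_rot: [[-0.856, 0.156, 0.493], [0.132, 0.988, -0.083], [-0.5, -0.006, -0.866]]
force: [-3.2, 0.9, 4.6]
grip_width: 0.208
gripper_force: 12.0
```

```bash
python3 - <<'E'
from pan import *
s=bot.state();R=s['tool_rot'];q=(s['eef_pos']-P0-19*R[:,2])@np.c_[U,Y,N];print(s['clock'],s['force'],s['grip_width'],s['gripper_force'],'grasp uvh',q)
for pv in((72.3,-91),):
    d=q[:2]-pv;a0=np.arctan2(d[1],d[0]);print('r',np.hypot(*d),'a0',np.degrees(a0))
    prev=q[:2];v0=q[1]
    for a in np.linspace(a0,np.radians(26.5),13)[1:]:
        t=np.array(pv)+75*np.array([np.cos(a),np.sin(a)]); D=(t-prev)[0]*U+(t-prev)[1]*Y; print(np.round(R.T@D/1000,4).tolist()); prev=t
E
```

```text
19.15 [-3.2  0.9  4.6] 0.2082708612097423 12.009484022855759 grasp uvh [ 141.9 -120.6   44.1]
r 75.6561125674222 a0 -23.06012019003101
[-0.0014, 0.0053, -0.0]
[-0.0016, 0.0052, -0.0]
[-0.0012, 0.0053, -0.0]
[-0.0008, 0.0053, -0.0]
[-0.0005, 0.0054, -0.0]
[-0.0001, 0.0054, -0.0]
[0.0003, 0.0054, -0.0]
[0.0007, 0.0054, -0.0]
[0.0011, 0.0053, -0.0]
[0.0015, 0.0052, -0.0]
[0.0018, 0.0051, -0.0]
[0.0022, 0.0049, -0.0]
```

>>> arm_command:
  series:
    - {"travel":[0,0,-0.002],"turn":[0,0,0],"grip":1}
    - {"travel":[-0.0018,0.0053,0],"turn":[0,0,0],"grip":1}
    - {"travel":[-0.0016,0.0052,0],"turn":[0,0,0],"grip":1}
    - {"travel":[-0.0012,0.0053,0],"turn":[0,0,0],"grip":1}
    - {"travel":[-0.0008,0.0053,0],"turn":[0,0,0],"grip":1}
    - {"travel":[-0.0005,0.0054,0],"turn":[0,0,0],"grip":1}
    - {"travel":[-0.0001,0.0054,0],"turn":[0,0,0],"grip":1}
    - {"travel":[0.0003,0.0054,0],"turn":[0,0,0],"grip":1}
    - {"travel":[0.0007,0.0054,0],"turn":[0,0,0],"grip":1}
    - {"travel":[0.0011,0.0053,0],"turn":[0,0,0],"grip":1}
    - {"travel":[0.0015,0.0052,0],"turn":[0,0,0],"grip":1}
    - {"travel":[0.0018,0.0051,0],"turn":[0,0,0],"grip":1}
    - {"travel":[0.0022,0.0049,0],"turn":[0,0,0],"grip":1}
    - {"travel":[0,0,0],"turn":[0,0,0],"grip":1}
    - {"travel":[0,0,0],"turn":[0,0,0],"grip":1}

```text
clock: 20.65
eef_pos: [568.2, -131.3, 143.2]
tool_rot: [[-0.853, 0.157, 0.497], [0.132, 0.988, -0.085], [-0.504, -0.007, -0.863]]
force: [5.0, 1.0, 2.3]
grip_width: 0.215
gripper_force: 12.0
```

```bash
python3 - <<'E'
from pan import *
s=bot.state();R=s['tool_rot'];q=(s['eef_pos']-P0-19*R[:,2])@np.c_[U,Y,N];print(s['clock'],s['force'],s['grip_width'],s['gripper_force'],'grasp uvh',q,R.T@s['force'])
d=q[:2]-[72.3,-91];print(np.hypot(*d),np.degrees(np.arctan2(d[1],d[0])))
W=snap('wrist','w8.png')
for t,h in(('lever_knob',43),('mark_tip',0)):
    for r in cams.mark_of(W,t): print(t,np.array(r['pixel']),r['conf'],onp(W,r['pixel'],h))
E
```

```text
20.65 [5.  1.  2.3] 0.21477054755454075 11.986671835184097 grasp uvh [142.9 -58.   46.4] [-5.3  1.8  0.5]
77.93078502061073 25.087127929203753
lever_knob [320.3 256.6] 0.66 [138.3 -57. ]
```

View pics/w8.png

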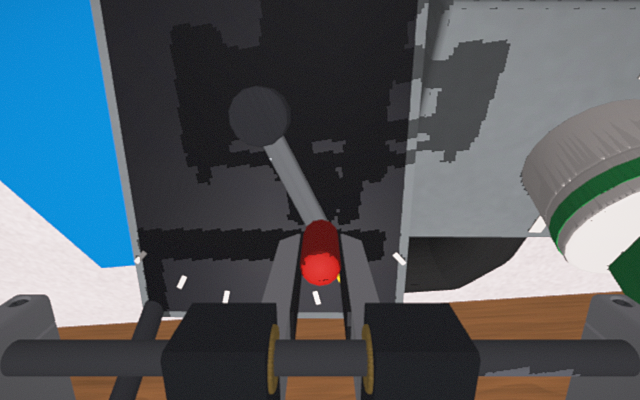

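>>> arm_command:
  series:
    - {"travel":[0,0,0],"turn":[0,0,0],"grip":0.5}
    - {"travel":[0,0,0],"turn":[0,0,0],"grip":0.5}
    - {"travel":[0,0,0],"turn":[0,0,0],"grip":0.5}
    - {"travel":[0,0,0],"turn":[0,0,0],"grip":0.5}
    - {"travel":[0,0,-0.02],"turn":[0,0,0],"grip":0.5}
    - {"travel":[0,0,-0.02],"turn":[0,0,0],"grip":0.5}
    - {"travel":[0,0,-0.02],"turn":[0,0,0],"grip":0.5}
    - {"travel":[0,0,-0.02],"turn":[0,0,0],"grip":0.5}
    - {"travel":[0.012,0,-0.01],"turn":[0,0,0],"grip":0.5}
    - {"travel":[0.02,0,0],"turn":[0,0,0],"grip":0.5}
    - {"travel":[0.02,0,0],"turn":[0,0,0],"grip":0.5}
    - {"travel":[0,0,0],"turn":[0,0,0],"grip":0.5}

```text
clock: 22.0
eef_pos: [474.3, -114.9, 190.2]
tool_rot: [[-0.858, 0.157, 0.489], [0.134, 0.988, -0.081], [-0.496, -0.004, -0.869]]
force: [-0.1, 0.3, -0.3]
grip_width: 0.505
gripper_force: 0.0
```

```bash
python3 - <<'E'
from pan import *
s=bot.state();print(s['clock'],'uvh',(s['eef_pos']-P0)@np.c_[U,Y,N])
W=snap('wrist','w9.png');S=snap('side','s9.png')
for p in(W,S):
    for t,h in(('lever_knob',43),('mark_tip',0)):
        for r in cams.mark_of(p,t): print(t,np.array(r['pixel']),r['conf'],onp(p,r['pixel'],h))
knob(S,(355,195,400,240))
q=proj(W,w(140,-57,20)).astype(int);print(q)
a=cv2.cvtColor(W['frame'],cv2.COLOR_RGB2BGR);y0,x0=max(0,q[1]-120),max(0,q[0]-110)
a=cv2.resize(a[y0:y0+190,x0:x0+190],(560,560),interpolation=cv2.INTER_CUBIC);cv2.imwrite('pics/c9.png',a);print(x0,y0)
E
```

```text
22.0 uvh [ 83.9 -56.8 115.7]
lever_knob [320.1 272. ] 0.78 [136.3 -55.8]
mark_tip [332.6 279.1] 0.46 [167.1 -43.9]
mark_tip [546.  283.9] 0.4 [171.2 159.9]
lever_knob [363.3 212.1] 0.55 [134.6 -52.3]
mark_tip [352.2 248.6] 0.62 [ 52.8 -76.8]
mark_tip [376.  214.1] 0.49 [161.5 -50.3]
knob n 110 [366.9 212.9] [361 206] [372 220] uv@38 [139.8 -57.9]
[318 263]
208 143
```

View pics/c9.png

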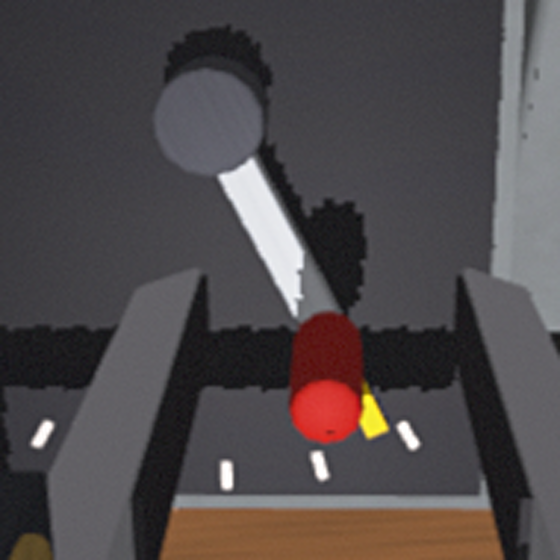

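```bash
python3 - <<'E'
from pan import *
W=snap('wrist');S=snap('side')
k=190/560
cr=lambda x,y:[208+x*k,143+y*k]
for h in(10,16,22):
    a=onp(W,cr(238,165),h);b=onp(W,cr(321,311),h);d=b-a;an=np.arctan2(d[1],d[0])
    # lateral offset of the stripe end from the arm centre line
    e=onp(W,cr(374,432),0);n=np.array([-np.sin(an),np.cos(an)]);print(h,'arm',a,b,'ang',np.degrees(an),'end',e,'offset',(e-a)@n)
kt=onp(W,cr(326,410),60);print('knob top',kt)
y=mask(W,'y',(300,255,360,300));print('yellow n',len(y),y.min(0),y.max(0)); yy=np.array([onp(W,q) for q in y]);print(yy.mean(0),yy.min(0),yy.max(0))
f=y[y[:,0]>=0]
# predicted visible stripe for marker angles relative to pivot
piv=np.array([72.3,-92.0])
for a in(22,24,26,28,30):
    r=np.radians(a);D=np.array([np.cos(r),np.sin(r)]);M=np.array([-D[1],D[0]])
    print(a,[proj(W,w(*(piv+D*t+M*s),0)).round(1).tolist() for t,s in((118,-3.5),(118,3.5),(95,3.5))],[proj(S,w(*(piv+D*t),0)).round(1).tolist() for t in(118,22)])
print('obs yellow W corners',cv2.boxPoints(cv2.minAreaRect(y.astype(np.float32))).round(1).tolist())
y=mask(S,'y',(345,195,400,250));print('yellow S',len(y),y.min(0) if len(y) else 0,y.max(0) if len(y) else 0)
E
```

```text
10 arm [ 90.9 -84.2] [137.2 -59.8] ang 27.709301564631517 end [185.1 -42.5] offset -6.866828800628639
16 arm [ 89.  -83.6] [134.4 -59.8] ang 27.709301564631467 end [185.1 -42.5] offset -8.227832280978596
22 arm [ 87.2 -83.1] [131.6 -59.7] ang 27.709301564631478 end [185.1 -42.5] offset -9.588835761328617
knob top [141.9 -57.9]
yellow n 112 [331 266] [340 284]
[171.3 -42.8] [159.9 -46.4] [179.1 -37.7]
22 [[326.0, 287.6], [332.8, 285.2], [324.0, 265.2]] [[380.8, 208.4], [365.2, 239.0]]
24 [[330.0, 286.2], [336.7, 283.7], [327.2, 263.9]] [[379.5, 208.1], [365.0, 239.0]]
26 [[334.0, 284.8], [340.6, 282.0], [330.4, 262.4]] [[378.1, 207.9], [364.7, 238.9]]
28 [[337.9, 283.2], [344.4, 280.2], [333.5, 260.9]] [[376.7, 207.8], [364.4, 238.9]]
30 [[341.8, 281.4], [348.2, 278.2], [336.6, 259.3]] [[375.3, 207.7], [364.2, 238.8]]
obs yellow W corners [[325.6000061035156, 269.20001220703125], [332.79998779296875, 265.6000061035156], [341.0, 282.0], [333.79998779296875, 285.6000061035156]]
yellow S 57 [366 208] [379 238]
```

```bash
python3 - <<'E'
from pan import *
W=snap('wrist');S=snap('side')
piv=np.array([72.3,-92.0])
def cyl(p,a):
    r=np.radians(a);c=piv+75*np.array([np.cos(r),np.sin(r)])
    q=np.array([proj(p,w(c[0]+10*np.cos(t),c[1]+10*np.sin(t),h)) for t in np.arange(0,6.28,.1) for h in(16,60)])
    im=np.zeros((1600,2560),np.uint8);cv2.fillConvexPoly(im,cv2.convexHull((q*4).round().astype(np.int32)),1)
    return np.argwhere(im)[:,::-1].mean(0)/4,q.min(0),q.max(0)
for p,b in((W,(280,200,360,310)),(S,(350,195,400,245))):
    m=mask(p,'r',b);print('obs',m.mean(0)+.4,m.min(0),m.max(0)+1)
    for a in(20,22,24,26,28,30,32): print(a,*[x.round(1) for x in cyl(p,a)])
y=mask(S,'y',(345,195,400,250))
print('side yellow end rows',[(int(r),y[y[:,1]==r][:,0].tolist()) for r in np.unique(y[:,1])])
E
```

```text
obs [319.9 265.2] [307 243] [332 287]
20 [308.2 271.9] [294.4 247.4] [320.6 295.2]
22 [311.2 270.9] [297.5 246.4] [323.7 294.2]
24 [314.2 269.8] [300.7 245.4] [326.9 293. ]
26 [317.1 268.6] [303.8 244.2] [330.  291.8]
28 [320.  267.2] [306.8 243. ] [333.1 290.4]
30 [322.8 265.9] [309.8 241.7] [336.1 289. ]
32 [325.6 264.4] [312.8 240.3] [339.1 287.5]
obs [367.3 213.2] [361 206] [374 221]
20 [369.8 213.5] [362.9 205.2] [376.6 221.8]
22 [368.9 213.3] [362.1 205. ] [375.7 221.6]
24 [368.  213.1] [361.2 204.9] [374.8 221.4]
26 [367.1 213. ] [360.2 204.7] [373.9 221.3]
28 [366.2 212.9] [359.3 204.6] [372.9 221.2]
30 [365.3 212.8] [358.4 204.6] [372.  221.1]
32 [364.3 212.8] [357.5 204.5] [371.1 221. ]
side yellow end rows [(208, [377, 378, 379]), (209, [376, 377, 378, 379]), (210, [376, 377, 378]), (211, [375, 376, 377, 378]), (212, [376, 377, 378]), (213, [375, 376, 377]), (214, [375, 376, 377]), (215, [374, 375, 376]), (216, [374, 375, 376]), (217, [374, 375]), (218, [374, 375]), (219, [374]), (220, [374]), (221, [373]), (222, [373]), (223, [372, 373]), (224, [372]), (225, [371, 372]), (226, [371]), (227, [371]), (228, [370]), (229, [370]), (230, [369, 370]), (231, [369]), (232, [368, 369]), (233, [368]), (234, [368]), (235, [367]), (236, [367]), (237, [366]), (238, [366])]
```

The last check shows the lever at about 25.5–28° and the stripe at about 25.5–26°, so the difference is 2° or less. The stage is seated at about the deck-mark angle, and the gripper is clear of everything. Handing in.

```bash
python3 -c "
from plant import bot
s=bot.state();print(s['clock'],s['force'],s['grip_width']);print(bot.hand_in())"
```

```text
22.5 [ 0.42797953  0.00052021 -0.36078119] 0.5003645991851182
the job is handed in; nothing more can be done
None
```

I handed the job in at 22.5 s but saw no verdict: by my camera measurements the smallest filter stage is down on the seat with its bar about 1° from the deck marks, and the released lever lies within about 2° of the yellow stripe.

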